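Reagent bottles back on their own drip trays

ROBOT

A 6-joint arm with a two-finger parallel gripper is mounted at the origin on a cart in front of the work surface, level with it; the furniture and walls round the work are solid. World frame = base frame: x ahead of the robot, y to its left, z up, the work surface at z = 0. Lengths are in mm, angles in rad, forces in N, time in s.
With the tool pointing down it reaches from about 350 to 775 mm from the base axis. Payload 7.3 kg.
Tool frame: the origin (TCP) lies between the finger pads; the fingertips stand 25 mm ahead of it and the grasp point (between the pads) lies 6 mm ahead of it; z points along the fingers, y is the line along which they close (so a half turn about z gives the same grasp; the last joint's range is limited). The gripper opens to 92 mm and grips with 3 to 60 N. Pads are 19 mm wide; open, the fingers measure 130 mm over their backs; the gripper's body (75 mm by 190 mm) begins 47 mm behind the grasp point.
Start: joints at [1, 0.342, 1.524, -0, 1.275, -0.146], TCP at [216.36, 478.363, 251.741] pointing down, gripper open.
Joint ranges: [-2.53, 2.53], [-0.77, 2.02], [0.04, 2.7], [-1, 4.14], [0.28, 2.66], [-3.11, 3.11]. Speed limits (rad/s): [2.57, 2.57, 3.14, 3.14, 3.14, 3.14].

INTERFACE

Orientations are given as [roll, pitch, yaw] about the fixed x, y, z axes, in that order (R = Rz(yaw) Ry(pitch) Rx(roll)).
In Python, from plant import bot gives the robot as it stands.
- The arm moves only by the tool play_rows, never from a script. Its argument "commands" is a list of rows, each an object of numbers: "x", "y", "z": the shift along the tool's x, y, z in m; "twist": the turn about the tool's z in degrees. In form: [{"x": .., "y": .., "z": .., "twist": ..}, ...]. A call has exactly 8 rows; each row is the pose to reach, as a shift and turn from the pose commanded when the call began, along the tool's axes at that moment; what a row does not reach only later rows make up. A row lasts 1/10 s, in which the tool goes at most 50 mm and 8.59 degrees, less where a joint would pass 70% of its speed; a pose out of reach is approached as far as the arm can. A call with a gripper value outside its range is refused whole. "jaw" is the closure, from 0 (fully open) to 1 (shut), set as the call begins (left out, the last holds). The fingers move at their own pace and stop on an object; the grip force is fixed at half the most. Time passes only in rows, so rows that repeat a pose let the fingers close, or fill a call up. It gives the time, the measured TCP pose, the force, the opening and the grip force at its end, in the units of the state.
- bot.get_obs(): the state, without advancing time (a new reading comes with each control period).
- bot.capture(name): name is "side" or "top"; returns a dict with "pixels" (480x640x3 uint8, red, green, blue), "fx", "fy", "cx", "cy" (pixels), "eye" and "rotation" of the camera in the world. Camera axes: x right, y down, z forward; pixel columns grow to the right and rows downward; lengths in mm; the calibration is good to about 2 mm. A picture is of the moment at which its call begins. There is no depth.
- bot.close_job(): hands the job in; it is judged then, once.
The state is a dict: "time": time; "joint_positions": joint angles; "dq": joint speeds; "tau": joint torques, N m; "tool_pos": TCP position; "tcp_rot": TCP orientation; "contact_force": force on the tool from outside, world axes, zero at the start; "moment": the same for the moment, N m; "grip_width": finger opening in mm; "finger_force": force on a finger pad.
Only numpy, scipy, OpenCV 4.12 (cv2) and the standard library are available. Lean on these libraries where they do the work, as an engineer would, in place of code of your own. Each camera call takes 0.05 s, during which the arm holds its last target. There are 200 camera calls.

TASK

The three reagent containers were put back on each other's drip trays. Exchange them, using a free spot of the worktop on the way, so that the large brown bottle stands in the middle of the oblong tray, the medium white bottle in the middle of the square tray and the small vial in the middle of the round tray. Keep them upright, set them down rather than dropping them, and do not disturb the timer, the mouse or the cuvette strip.

Things in the scene. Friction and masses are not known exactly. Their poses are not given: they have to be found in the camera images.
- amber_bottle: The large brown glass bottle with black screw cap that stands on one of the trays (not the similar one at the back by the wall), 60 mm diameter, 136 mm tall. Origin: centre of the underside; z up. About 0.28 kg. The cap is 33 mm in diameter, from 118 to 136 mm above the underside. The side is straight up to 90 mm, then narrows as a shoulder to the cap. Starts upright on a tray that is not its own.
- white_bottle: The medium white plastic bottle with red screw cap, 44 mm diameter, 104 mm tall. Origin: centre of the underside; z up. About 0.1 kg. The cap is 30 mm in diameter, from 88 to 104 mm above the underside. The side is straight up to 70 mm, then narrows as a shoulder to the cap. Starts upright on a tray that is not its own.
- vial: The small white screw-cap vial, 23 mm diameter, 52 mm tall, cap 19 mm in diameter from 40 mm up. Origin: centre of the underside; z up. About 0.02 kg. The side is straight up to 32 mm, then narrows as a shoulder to the cap. Starts upright on a tray that is not its own.
- oblong_tray: Shallow oblong (rectangular) dark steel tray fixed to the worktop, 92 mm (its x) by 140 mm (its y); floor 3 mm thick, rim 7 mm high and 3 mm wide. Origin: centre of its underside, on the worktop.
- square_tray: Shallow square dark steel tray fixed to the worktop, 92 by 92 mm, floor 3 mm thick, rim 7 mm high and 3 mm wide. Origin: centre of its underside, on the worktop.
- round_tray: Shallow round dark steel tray fixed to the worktop, 92 mm outer diameter, floor 3 mm thick, rim 7 mm high and 3 mm wide. Origin: centre of its underside, on the worktop.
- timer: Small white bench timer, 66 x 66 x 21 mm, loose bystander between the robot and the trays. Apart from it the worktop between the robot and the trays is bare, across the width of the three trays. Origin: centre of its underside.
- mouse: Black computer mouse, 60 mm (its x) x 107 mm (its y) x 37 mm high, loose bystander behind the trays, seen from the robot. Origin: centre of its underside.
- cuvette_box: Strip of ten clear cuvettes in a dark base, 22 mm (its x) x 130 mm (its y) x 44 mm high, loose bystander behind the trays, seen from the robot. Origin: centre of its underside.
Mind the look-alikes: they are no part of the job. Leave any blue or yellow look-alike of the square_tray alone.

How it is judged:
By the outcome, as a careful person would: the job done as asked, in the order asked, and still so for the second after the job is handed in, with the robot touching nothing.
It also fails if it takes over 112 s, if anything falls off the work surface, if the arm or the gripper's body presses on something with over 40 N, if the wrist force passes 120 N, or if a joint passes its speed limit or range.

## Working session

There is one attempt and no reset: what is moved stays moved. The work goes in short steps, Python scripts to look and compute and a tool call to move; the robot and the scene stay as the last step left them, time stands still between calls to the robot, and variables do not carry over. Pictures are saved under pics/ and viewed, at most 14 in all, crops included, and the job is handed in when it is done.

Besides the shell and the picture viewer there is one more tool, called by a JSON object that holds its "op" and its "data". play_rows: Moves the arm, as the interface text tells. Its arguments: {"type":"object","properties":{"commands":{"type":"array"},"jaw":{"type":"number"}},"required":["commands"]}

```bash
mkdir -p pics; python3 - <<'E'
from plant import bot
import cv2
o=bot.get_obs(); print({k:o[k] for k in('time','tool_pos','tcp_rot','grip_width')})
for n in('side','top'):
    c=bot.capture(n); cv2.imwrite(f'pics/{n}0.png',c['pixels'][...,::-1]); print(n,[c[k] for k in('fx','fy','cx','cy','eye','rotation')])
E
```

```text
{'time': 0.0, 'tool_pos': array([216.16551756, 478.03674353, 251.04889606]), 'tcp_rot': array([-3.14008685e+00, -2.19195485e-04,  2.71678918e+00]), 'grip_width': 91.77527585966727}
side [590.6262767859128, 590.6262767859128, 305.00946683719263, 232.42984396814424, array([ 352.66040907, 1049.3652326 ,  508.60478901]), array([-1.9778704 ,  0.02538939, -2.9700879 ])]
top [615.3280943054951, 615.3280943054951, 315.46255154457293, 234.92007545040073, array([ 335.7310775 ,  -52.36940105, 1601.79697176]), array([-2.99686039, -0.00599573, -1.54526925])]
```

View pics/top0.png

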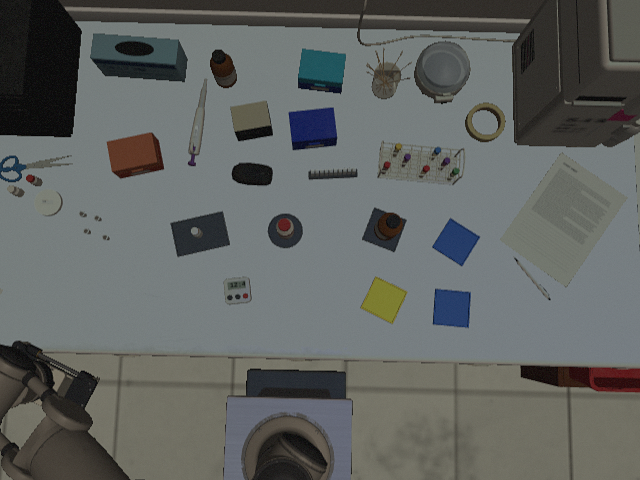

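View pics/side0.png

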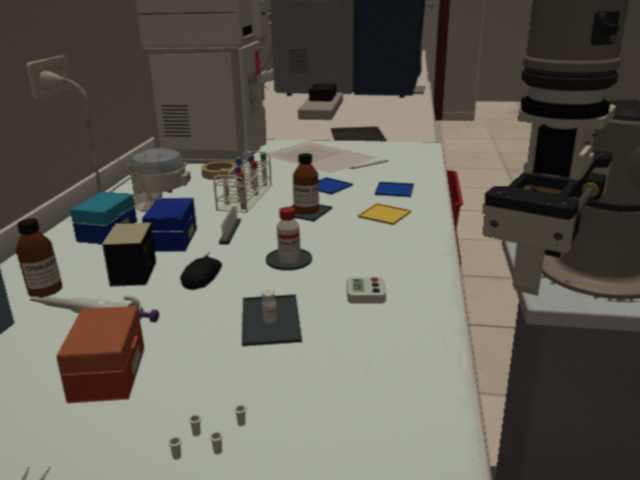

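The top view shows the vial on the oblong tray (195,231), the white bottle on the round tray (285,228) and the brown bottle on the dark square tray (388,228). The other candidates are look-alikes: a brown bottle at the wall (222,68), blue squares (456,241) and (452,307), a yellow square (384,300), and small vials at left (15,190), (90,215) and (33,180). The bottles standing on dark trays fit the description. The enlarged crop will confirm this.

```bash
cat > h.py <<'E'
import numpy as np, cv2
from scipy.spatial.transform import Rotation as Ro
def cam(c):
    return np.array([[c['fx'],0,c['cx']],[0,c['fy'],c['cy']],[0,0,1]]), np.array(c['eye']), Ro.from_euler('xyz',c['rotation']).as_matrix()
def world(c,px,z):
    K,e,R=cam(c); d=R@np.linalg.inv(K)@np.array([px[0],px[1],1.]); return e+d*(z-e[2])/d[2]
def proj(c,p):
    K,e,R=cam(c); q=K@(R.T@(np.array(p,float)-e)); return q[:2]/q[2]
E
python3 - <<'E'
from plant import bot
from h import *
t=bot.capture('top'); s=bot.capture('side')
im=t['pixels'][...,::-1].copy()
g=cv2.cvtColor(im,cv2.COLOR_BGR2HSV)
print(g[220,210],g[245,285],g[240,372],g[260,300])
m=((g[...,2]<110)).astype(np.uint8)
roi=np.zeros_like(m);roi[200:320,160:420]=1
cs,_=cv2.findContours(m*roi,cv2.RETR_EXTERNAL,cv2.CHAIN_APPROX_NONE)
for k in cs:
    if cv2.contourArea(k)<200: continue
    w=np.array([world(t,p[0],5)[:2] for p in k],np.float32)
    print(cv2.boundingRect(k),cv2.minAreaRect(w),cv2.minEnclosingCircle(w))
for n,c,b in(('t',t,(160,195,270,120)),('s',s,(225,140,175,210))):
    x,y,w,h=b;f=min(800//w,600//h,3) if n=='s' else 2.96
    cv2.imwrite(f'pics/{n}c.png',cv2.resize(c['pixels'][y:y+h,x:x+w,::-1],None,fx=f,fy=f,interpolation=cv2.INTER_CUBIC))
E
```

```text
[110  45  51] [109  57  49] [111  49  52] [ 94  16 127]
(267, 213, 36, 36) ((579.4921875, 24.779743194580078), (92.65729522705078, 90.35527801513672), 28.297605514526367) ((578.8863525390625, 25.111541748046875), 47.36558151245117)
(170, 211, 60, 46) ((564.6041870117188, 247.16688537597656), (95.89112854003906, 141.9419403076172), 14.671259880065918) ((564.0687255859375, 247.64772033691406), 83.24180603027344)
(362, 207, 45, 46) ((590.4290161132812, -236.14144897460938), (93.02833557128906, 99.63736724853516), 70.08828735351562) ((588.4089965820312, -235.54075622558594), 64.66397094726562)
```

View pics/tc.png

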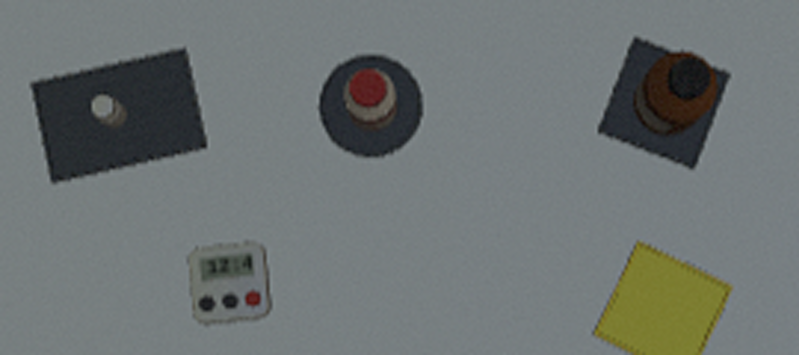

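View pics/sc.png

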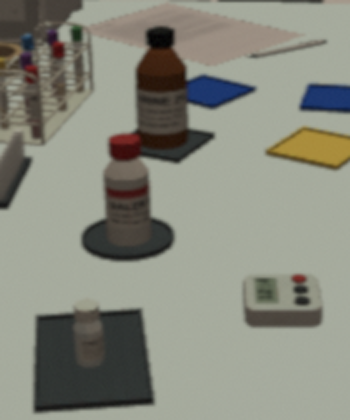

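The crops confirm the targets: vial cap (194,230), white bottle's red cap (284,224) and brown bottle's black cap (393,221), each standing on a dark steel tray.

```bash
python3 - <<'E'
from plant import bot
from h import *
from scipy.optimize import least_squares
t=bot.capture('top'); s=bot.capture('side')
T=lambda x,y:((x+.5)/2.96-.5+160,(y+.5)/2.96-.5+195)
S=lambda x,y:((x+.5)/2-.5+225,(y+.5)/2-.5+140)
for n,a,b,z in(('vial',(102,105),(87,307),55),('white',(368,86),(125,143),107),('amber',(689,77),(160,35),139)):
    a=T(*a);b=S(*b)
    r=least_squares(lambda p:np.r_[proj(t,p)-a,proj(s,p)-b],[570,0,z])
    print(n,'top@z',world(t,a,z).round(1),'side@z',world(s,b,z).round(1),'tri',r.x.round(1),r.cost.round(2))
sq=[world(t,T(*p),5)[:2] for p in((637,38),(730,72),(695,168),(599,132))]
ob=[world(t,T(*p),5)[:2] for p in((33,84),(186,49),(207,148),(52,182))]
so=[world(s,S(*p),7)[:2] for p in((35,315),(142,310),(154,401),(34,408))]
ssr=world(s,S(128,238),5)
for q in(sq,ob,so): print(np.mean(q,0),np.linalg.norm(np.diff(q,axis=0),axis=1))
print('round side',ssr,'timer',world(t,T(230,282),21))
im=t['pixels'].astype(int)
for n,m,z in(('red',(im[...,0]-im[...,1]>40)&(im[...,0]-im[...,2]>30),107),):
    m=m.astype(np.uint8);m[:205]=0;m[245:]=0;m[:,:265]=0;m[:,305:]=0
    M=cv2.moments(m,True);print(n,M['m00'],world(t,(M['m10']/M['m00'],M['m01']/M['m00']),z))
E
```

```text
vial top@z [565.5 252.5  55. ] side@z [559.9 258.7  55. ] tri [562.8 252.6  51.6] 1.09
white top@z [579.6  22.4 107. ] side@z [572.1  37.8 107. ] tri [577.4  22.2 101. ] 1.31
amber top@z [ 588.7 -240.4  139. ] side@z [ 581.5 -213.7  139. ] tri [ 588.3 -241.7  131. ] 0.53
[ 588.53410191 -236.76114129] [87.93310853 92.07308018 90.34606075]
[563.88925877 246.34393871] [138.60927053  91.16271414 139.07266141]
[560.3999699  252.45331063] [ 92.09668577 140.15100964  90.21011397]
round side [574.14151845  31.96277314   5.        ] timer [418.68665595 140.31760164  21.        ]
red 111.0 [578.23602807  23.07113654 107.        ]
```

{"op": "play_rows", "data": {"commands": [{"x":-0.02,"y":-0.003,"z":0,"twist":-3},{"x":-0.06,"y":-0.009,"z":0,"twist":-6},{"x":-0.105,"y":-0.016,"z":0,"twist":-10},{"x":-0.15,"y":-0.023,"z":0,"twist":-14},{"x":-0.2,"y":-0.03,"z":0.01,"twist":-18},{"x":-0.25,"y":-0.038,"z":0.02,"twist":-21},{"x":-0.3,"y":-0.045,"z":0.03,"twist":-24.34},{"x":-0.34,"y":-0.051,"z":0.03,"twist":-24.34}], "jaw": 0}}

```text
time: 1.1
tool_pos: [506.3, 289.9, 220.3]
tcp_rot: [-3.141, -0.002, -3.141]
contact_force: [-0.2, -0.4, 0.4]
grip_width: 91.9
finger_force: 0.0
```

{"op": "play_rows", "data": {"commands": [{"x":-0.015,"y":-0.01,"z":0.02,"twist":0},{"x":-0.035,"y":-0.023,"z":0.05,"twist":0},{"x":-0.05,"y":-0.033,"z":0.08,"twist":0},{"x":-0.059,"y":-0.039,"z":0.1,"twist":0},{"x":-0.059,"y":-0.039,"z":0.11,"twist":0},{"x":-0.059,"y":-0.039,"z":0.11,"twist":0},{"x":-0.059,"y":-0.039,"z":0.11,"twist":0},{"x":-0.059,"y":-0.039,"z":0.11,"twist":0}], "jaw": 0.3}}

```text
time: 1.9
tool_pos: [564.4, 253.6, 113.3]
tcp_rot: [3.141, 0.002, -3.141]
contact_force: [-0.5, 0.6, 1.2]
grip_width: 64.3
finger_force: 0.0
```

```bash
python3 - <<'E'
from plant import bot
from h import *
o=bot.get_obs();p=o['tool_pos'];print(p,o['grip_width'])
out=[]
for n in('top','side'):
    c=bot.capture(n); im=c['pixels'][...,::-1].copy()
    u=proj(c,p+[0,0,-25]);print(n,u)
    x,y=int(u[0])-66,int(u[1])-66
    im=cv2.resize(im[y:y+133,x:x+133],None,fx=3,fy=3,interpolation=cv2.INTER_CUBIC)
    for d in(0,46,-46):
        q=(proj(c,p+[0,d*o['grip_width']/92,-25])-[x,y])*3; cv2.circle(im,(int(q[0]),int(q[1])),2,(0,255,0),-1)
    out.append(im)
cv2.imwrite('pics/a1.png',np.hstack(out))
E
```

```text
[564.35015764 253.61372989 113.33237705] 64.29905072404758
top [191.13705461 228.53980759]
side [265.16336745 272.71111209]
```

View pics/a1.png

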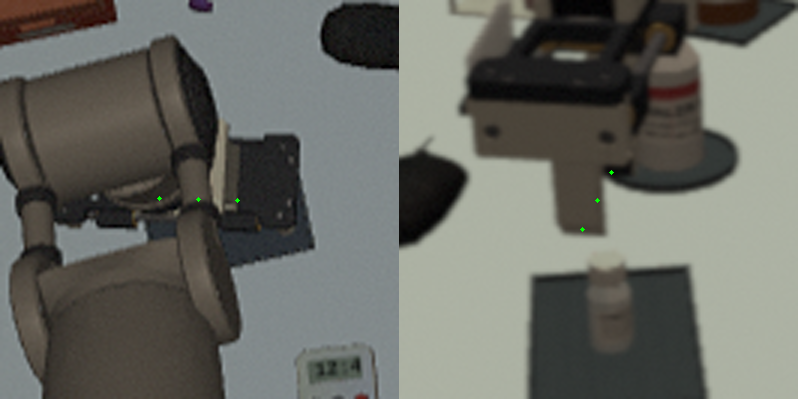

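{"op": "play_rows", "data": {"commands": [{"x":0,"y":0,"z":0.015,"twist":0},{"x":0,"y":0,"z":0.035,"twist":0},{"x":0,"y":0,"z":0.055,"twist":0},{"x":0,"y":0,"z":0.068,"twist":0},{"x":0,"y":0,"z":0.076,"twist":0},{"x":0,"y":0,"z":0.076,"twist":0},{"x":0,"y":0,"z":0.076,"twist":0},{"x":0,"y":0,"z":0.076,"twist":0}]}}

```text
time: 2.8
tool_pos: [564.8, 253.0, 36.8]
tcp_rot: [3.141, 0.002, -3.142]
contact_force: [-0.1, 0.6, -0.5]
grip_width: 63.9
finger_force: 0.0
```

{"op": "play_rows", "data": {"commands": [{"x":0,"y":0,"z":0,"twist":0},{"x":0,"y":0,"z":0,"twist":0},{"x":0,"y":0,"z":0,"twist":0},{"x":0,"y":0,"z":0,"twist":0},{"x":0,"y":0,"z":0,"twist":0},{"x":0,"y":0,"z":0,"twist":0},{"x":0,"y":0,"z":0,"twist":0},{"x":0,"y":0,"z":0,"twist":0}], "jaw": 1}}

```text
time: 3.6
tool_pos: [564.1, 252.8, 35.7]
tcp_rot: [3.142, 0.0, 3.142]
contact_force: [0.0, 0.2, 0.7]
grip_width: 22.1
finger_force: 30.0
```

{"op": "play_rows", "data": {"commands": [{"x":0,"y":0,"z":-0.01,"twist":0},{"x":0,"y":0,"z":-0.03,"twist":0},{"x":0,"y":0,"z":-0.05,"twist":0},{"x":0.007,"y":-0.015,"z":-0.06,"twist":0},{"x":0.021,"y":-0.045,"z":-0.06,"twist":0},{"x":0.036,"y":-0.08,"z":-0.06,"twist":0},{"x":0.053,"y":-0.12,"z":-0.06,"twist":0},{"x":0.07,"y":-0.16,"z":-0.06,"twist":0}]}}

```text
time: 4.4
tool_pos: [493.6, 91.7, 96.5]
tcp_rot: [3.142, 0.001, -3.141]
contact_force: [0.4, -0.1, -1.3]
grip_width: 22.4
finger_force: 30.0
```

{"op": "play_rows", "data": {"commands": [{"x":0.017,"y":-0.04,"z":0,"twist":0},{"x":0.033,"y":-0.075,"z":0,"twist":0},{"x":0.045,"y":-0.103,"z":0,"twist":0},{"x":0.052,"y":-0.118,"z":0,"twist":0},{"x":0.054,"y":-0.123,"z":0.01,"twist":0},{"x":0.054,"y":-0.123,"z":0.025,"twist":0},{"x":0.054,"y":-0.123,"z":0.04,"twist":0},{"x":0.054,"y":-0.123,"z":0.05,"twist":0}]}}

```text
time: 5.2
tool_pos: [440.1, -29.7, 44.7]
tcp_rot: [3.141, -0.001, -3.141]
contact_force: [-0.3, 0.1, -0.6]
grip_width: 22.1
finger_force: 30.0
```

{"op": "play_rows", "data": {"commands": [{"x":0,"y":0,"z":0.004,"twist":0},{"x":0,"y":0,"z":0.007,"twist":0},{"x":0,"y":0,"z":0.009,"twist":0},{"x":0,"y":0,"z":0.011,"twist":0},{"x":0,"y":0,"z":0.012,"twist":0},{"x":0,"y":0,"z":0.013,"twist":0},{"x":0,"y":0,"z":0.013,"twist":0},{"x":0,"y":0,"z":0.013,"twist":0}]}}

```text
time: 6.0
tool_pos: [440.2, -30.3, 32.8]
tcp_rot: [3.142, 0.0, 3.141]
contact_force: [-0.3, -0.5, 0.2]
grip_width: 21.8
finger_force: 30.0
```

{"op": "play_rows", "data": {"commands": [{"x":0,"y":0,"z":0.0003,"twist":0},{"x":0,"y":0,"z":0.0006,"twist":0},{"x":0,"y":0,"z":0.0006,"twist":0},{"x":0,"y":0,"z":0.0006,"twist":0},{"x":0,"y":0,"z":0.0006,"twist":0},{"x":0,"y":0,"z":0.0006,"twist":0},{"x":0,"y":0,"z":0.0006,"twist":0},{"x":0,"y":0,"z":0.0006,"twist":0}]}}

```text
time: 6.8
tool_pos: [440.3, -30.2, 32.6]
tcp_rot: [-3.142, 0.001, -3.142]
contact_force: [-1.2, -0.2, 7.0]
grip_width: 21.9
finger_force: 30.0
```

{"op": "play_rows", "data": {"commands": [{"x":0,"y":0,"z":0,"twist":0},{"x":0,"y":0,"z":0,"twist":0},{"x":0,"y":0,"z":0,"twist":0},{"x":0,"y":0,"z":0,"twist":0},{"x":0,"y":0,"z":0,"twist":0},{"x":0,"y":0,"z":0,"twist":0},{"x":0,"y":0,"z":-0.02,"twist":0},{"x":0,"y":0,"z":-0.05,"twist":0}], "jaw": 0.35}}

```text
time: 7.6
tool_pos: [439.0, -30.0, 81.5]
tcp_rot: [3.141, -0.004, 3.142]
contact_force: [1.0, -0.1, -1.1]
grip_width: 60.0
finger_force: 0.0
```

{"op": "play_rows", "data": {"commands": [{"x":0,"y":0,"z":-0.03,"twist":0},{"x":0,"y":0,"z":-0.07,"twist":0},{"x":-0.01,"y":-0.014,"z":-0.11,"twist":0},{"x":-0.03,"y":-0.043,"z":-0.128,"twist":0},{"x":-0.055,"y":-0.078,"z":-0.128,"twist":0},{"x":-0.08,"y":-0.114,"z":-0.128,"twist":0},{"x":-0.105,"y":-0.149,"z":-0.128,"twist":0},{"x":-0.125,"y":-0.178,"z":-0.128,"twist":0}]}}

```text
time: 8.4
tool_pos: [566.0, -210.2, 209.9]
tcp_rot: [-3.141, 0.0, 3.141]
contact_force: [0.5, 0.5, 0.2]
grip_width: 59.6
finger_force: 0.0
```

{"op": "play_rows", "data": {"commands": [{"x":-0.013,"y":-0.018,"z":0,"twist":0},{"x":-0.02,"y":-0.028,"z":0,"twist":0},{"x":-0.022,"y":-0.031,"z":0,"twist":0},{"x":-0.022,"y":-0.031,"z":0,"twist":0},{"x":-0.022,"y":-0.031,"z":0.005,"twist":0},{"x":-0.022,"y":-0.031,"z":0.01,"twist":0},{"x":-0.022,"y":-0.031,"z":0.01,"twist":0},{"x":-0.022,"y":-0.031,"z":0.01,"twist":0}], "jaw": 0.2}}

```text
time: 9.2
tool_pos: [587.0, -238.8, 200.0]
tcp_rot: [3.141, -0.0, -3.141]
contact_force: [-0.7, -0.3, -0.1]
grip_width: 73.6
finger_force: 0.0
```

```bash
cat >> h.py <<'E'
def look(bot,name,tip=25):
    o=bot.get_obs();p=o['tool_pos'];print(p.round(1),o['grip_width'])
    out=[]
    for n in('top','side'):
        c=bot.capture(n); im=c['pixels'][...,::-1].copy()
        u=proj(c,p+[0,0,-tip])
        x,y=max(0,int(u[0])-66),max(0,int(u[1])-66)
        im=cv2.resize(im[y:y+133,x:x+133],(399,399),interpolation=cv2.INTER_CUBIC)
        for d in(0,.5,-.5):
            q=(proj(c,p+[0,d*o['grip_width'],-tip])-[x,y])*3; cv2.circle(im,(int(q[0]),int(q[1])),2,(0,255,0),-1)
        out.append(im)
    cv2.imwrite(name,np.hstack(out))
E
python3 -c "
from plant import bot;from h import *
look(bot,'pics/a2.png')"
```

```text
[ 587.  -238.8  200. ] 73.57304871487631
```

View pics/a2.png

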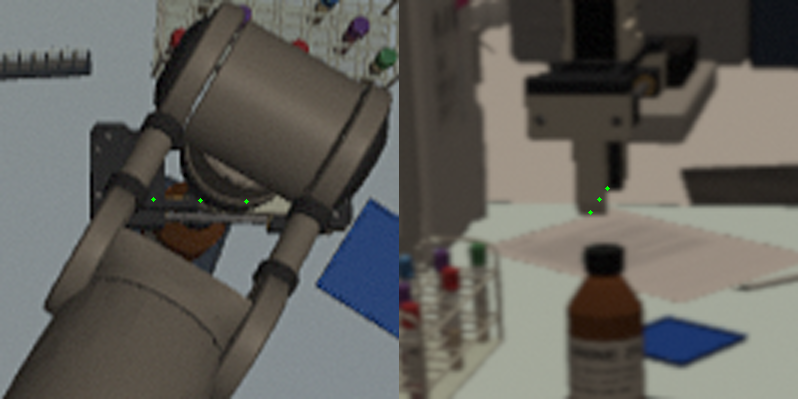

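{"op": "play_rows", "data": {"commands": [{"x":0,"y":0,"z":0.01,"twist":0},{"x":0,"y":0,"z":0.022,"twist":0},{"x":0,"y":0,"z":0.034,"twist":0},{"x":0,"y":0,"z":0.044,"twist":0},{"x":0,"y":0,"z":0.05,"twist":0},{"x":0,"y":0,"z":0.053,"twist":0},{"x":0,"y":0,"z":0.053,"twist":0},{"x":0,"y":0,"z":0.053,"twist":0}]}}

```text
time: 10.1
tool_pos: [587.4, -239.3, 147.5]
tcp_rot: [-3.141, 0.001, -3.142]
contact_force: [-0.2, -0.2, -0.1]
grip_width: 73.5
finger_force: 0.0
```

{"op": "play_rows", "data": {"commands": [{"x":0,"y":0,"z":0,"twist":0},{"x":0,"y":0,"z":0,"twist":0},{"x":0,"y":0,"z":0,"twist":0},{"x":0,"y":0,"z":0,"twist":0},{"x":0,"y":0,"z":0,"twist":0},{"x":0,"y":0,"z":0,"twist":0},{"x":0,"y":0,"z":0,"twist":0},{"x":0,"y":0,"z":0,"twist":0}], "jaw": 0.45}}

```text
time: 10.9
tool_pos: [587.1, -239.2, 147.1]
tcp_rot: [3.141, 0.0, -3.142]
contact_force: [-0.7, -0.3, 0.4]
grip_width: 50.8
finger_force: 0.0
```

```bash
python3 -c "
from plant import bot;from h import *
look(bot,'pics/a3.png')"
```

```text
[ 587.1 -239.2  147.1] 50.75318705702833
```

View pics/a3.png

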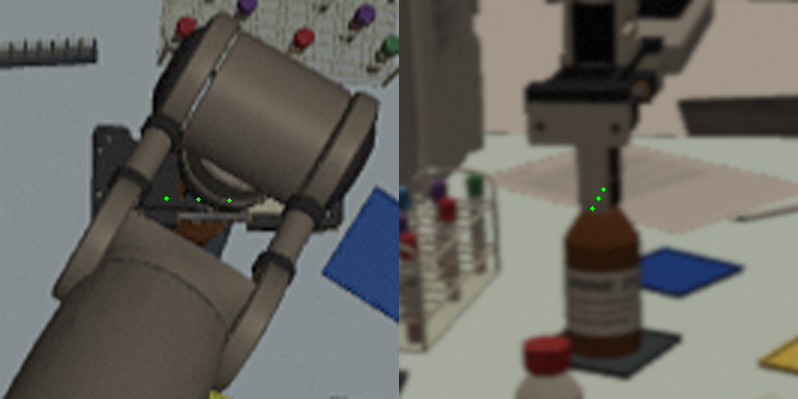

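The fingers straddle the black cap: in the side crop the tip is at (592,210), just over the shoulder. I'm closing now.

{"op": "play_rows", "data": {"commands": [{"x":0,"y":0,"z":0,"twist":0},{"x":0,"y":0,"z":0,"twist":0},{"x":0,"y":0,"z":0,"twist":0},{"x":0,"y":0,"z":0,"twist":0},{"x":0,"y":0,"z":0,"twist":0},{"x":0,"y":0,"z":0,"twist":0},{"x":0,"y":0,"z":0,"twist":0},{"x":0,"y":0,"z":0,"twist":0}], "jaw": 1}}

```text
time: 11.8
tool_pos: [587.1, -239.1, 147.1]
tcp_rot: [3.141, 0.0, -3.142]
contact_force: [0.1, 0.7, 0.8]
grip_width: 32.0
finger_force: 30.0
```

{"op": "play_rows", "data": {"commands": [{"x":0,"y":0,"z":-0.003,"twist":0},{"x":0,"y":0,"z":-0.006,"twist":0},{"x":0,"y":0,"z":-0.012,"twist":0},{"x":0,"y":0,"z":-0.02,"twist":0},{"x":0,"y":0,"z":-0.03,"twist":0},{"x":0,"y":0,"z":-0.04,"twist":0},{"x":0,"y":0,"z":-0.04,"twist":0},{"x":0,"y":0,"z":-0.04,"twist":0}]}}

```text
time: 12.6
tool_pos: [587.2, -239.3, 187.5]
tcp_rot: [-3.141, 0.001, -3.142]
contact_force: [0.1, -0.3, -3.1]
grip_width: 32.1
finger_force: 30.0
```

```bash
python3 -c "
from plant import bot;from h import *
look(bot,'pics/a4.png',60)"
```

```text
[ 587.2 -239.3  187.5] 32.053174362281794
```

View pics/a4.png

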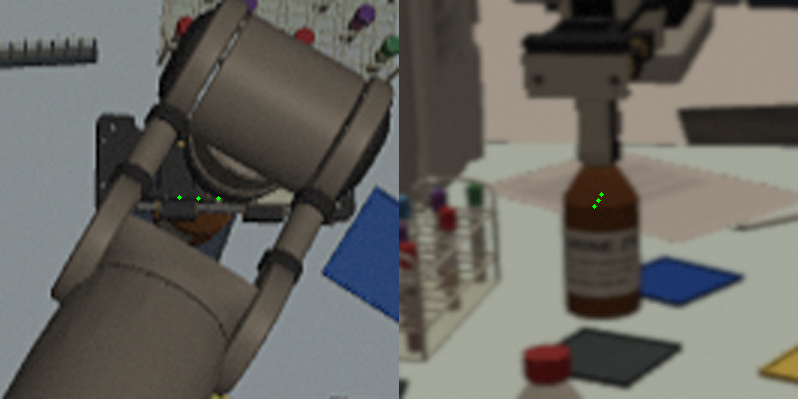

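{"op": "play_rows", "data": {"commands": [{"x":0.005,"y":0,"z":-0.02,"twist":0},{"x":0.018,"y":0.005,"z":-0.045,"twist":0},{"x":0.035,"y":0.018,"z":-0.065,"twist":0},{"x":0.052,"y":0.04,"z":-0.075,"twist":0},{"x":0.065,"y":0.07,"z":-0.078,"twist":0},{"x":0.073,"y":0.105,"z":-0.078,"twist":0},{"x":0.077,"y":0.14,"z":-0.078,"twist":0},{"x":0.077,"y":0.178,"z":-0.078,"twist":0}]}}

```text
time: 13.5
tool_pos: [509.2, -60.2, 264.9]
tcp_rot: [3.141, -0.001, 3.141]
contact_force: [1.2, 0.5, -2.0]
grip_width: 31.8
finger_force: 30.0
```

{"op": "play_rows", "data": {"commands": [{"x":0,"y":0.038,"z":0,"twist":0},{"x":0,"y":0.076,"z":0,"twist":0},{"x":0,"y":0.114,"z":0,"twist":0},{"x":-0.004,"y":0.15,"z":0,"twist":0},{"x":-0.012,"y":0.185,"z":0,"twist":0},{"x":-0.022,"y":0.217,"z":0,"twist":0},{"x":-0.032,"y":0.245,"z":0,"twist":0},{"x":-0.041,"y":0.27,"z":0,"twist":0}]}}

```text
time: 14.3
tool_pos: [551.1, 210.4, 264.6]
tcp_rot: [-3.142, -0.001, -3.141]
contact_force: [0.8, -0.5, -2.5]
grip_width: 31.7
finger_force: 30.0
```

{"op": "play_rows", "data": {"commands": [{"x":-0.006,"y":0.02,"z":0,"twist":0},{"x":-0.01,"y":0.033,"z":0,"twist":0},{"x":-0.0115,"y":0.039,"z":0.01,"twist":0},{"x":-0.0115,"y":0.039,"z":0.03,"twist":0},{"x":-0.0115,"y":0.039,"z":0.055,"twist":0},{"x":-0.0115,"y":0.039,"z":0.08,"twist":0},{"x":-0.0115,"y":0.039,"z":0.098,"twist":0},{"x":-0.0115,"y":0.039,"z":0.105,"twist":0}]}}

```text
time: 15.1
tool_pos: [561.2, 246.5, 157.2]
tcp_rot: [-3.14, -0.005, 3.141]
contact_force: [-0.5, -0.4, -2.0]
grip_width: 31.6
finger_force: 30.0
```

```bash
python3 -c "
from plant import bot;from h import *
look(bot,'pics/a5.png',140)"
```

```text
[561.2 246.5 157.2] 31.574484014250164
```

View pics/a5.png

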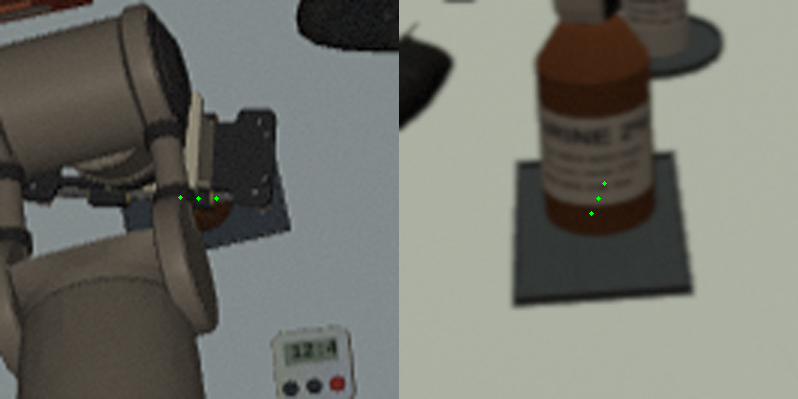

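The bottle hangs upright over the middle of the oblong tray: its base is at (600,213) in the side crop and the tray centre is about (599,226). I'm lowering it.

{"op": "play_rows", "data": {"commands": [{"x":0,"y":0,"z":0.004,"twist":0},{"x":0,"y":0,"z":0.007,"twist":0},{"x":0,"y":0,"z":0.01,"twist":0},{"x":0,"y":0,"z":0.0115,"twist":0},{"x":0,"y":0,"z":0.0125,"twist":0},{"x":0,"y":0,"z":0.013,"twist":0},{"x":0,"y":0,"z":0.013,"twist":0},{"x":0,"y":0,"z":0.013,"twist":0}]}}

```text
time: 16.0
tool_pos: [562.7, 247.8, 147.2]
tcp_rot: [3.141, 0.0, -3.142]
contact_force: [0.3, 0.5, -4.0]
grip_width: 31.7
finger_force: 30.0
```

{"op": "play_rows", "data": {"commands": [{"x":0,"y":0,"z":0.0003,"twist":0},{"x":0,"y":0,"z":0.0006,"twist":0},{"x":0,"y":0,"z":0.0006,"twist":0},{"x":0,"y":0,"z":0.0006,"twist":0},{"x":0,"y":0,"z":0.0006,"twist":0},{"x":0,"y":0,"z":0.0006,"twist":0},{"x":0,"y":0,"z":0.0006,"twist":0},{"x":0,"y":0,"z":0.0006,"twist":0}]}}

```text
time: 16.8
tool_pos: [562.9, 247.9, 147.0]
tcp_rot: [3.141, 0.001, -3.142]
contact_force: [-1.2, -0.3, 6.0]
grip_width: 31.5
finger_force: 30.0
```

{"op": "play_rows", "data": {"commands": [{"x":0,"y":0,"z":0,"twist":0},{"x":0,"y":0,"z":0,"twist":0},{"x":0,"y":0,"z":0,"twist":0},{"x":0,"y":0,"z":0,"twist":0},{"x":0,"y":0,"z":0,"twist":0},{"x":0,"y":0,"z":0,"twist":0},{"x":0,"y":0,"z":-0.015,"twist":0},{"x":0,"y":0,"z":-0.04,"twist":0}], "jaw": 0.4}}

```text
time: 17.6
tool_pos: [561.7, 247.4, 185.2]
tcp_rot: [-3.14, -0.004, 3.142]
contact_force: [0.7, 0.9, 0.2]
grip_width: 54.8
finger_force: 0.0
```

{"op": "play_rows", "data": {"commands": [{"x":0,"y":0,"z":-0.025,"twist":0},{"x":0,"y":-0.015,"z":-0.03,"twist":0},{"x":-0.002,"y":-0.045,"z":-0.03,"twist":0},{"x":-0.005,"y":-0.085,"z":-0.03,"twist":0},{"x":-0.008,"y":-0.125,"z":-0.03,"twist":0},{"x":-0.011,"y":-0.165,"z":-0.02,"twist":0},{"x":-0.014,"y":-0.2,"z":0,"twist":0},{"x":-0.015,"y":-0.224,"z":0.02,"twist":0}], "jaw": 0.1}}

```text
time: 18.4
tool_pos: [577.2, 20.5, 165.4]
tcp_rot: [-3.141, 0.0, 3.14]
contact_force: [-0.3, 0.3, -0.5]
grip_width: 82.6
finger_force: 0.0
```

{"op": "play_rows", "data": {"commands": [{"x":0,"y":0,"z":0.01,"twist":0},{"x":0,"y":0,"z":0.02,"twist":0},{"x":0,"y":0,"z":0.02,"twist":0},{"x":0,"y":0,"z":0.02,"twist":0},{"x":0,"y":0,"z":0.02,"twist":0},{"x":0,"y":0,"z":0.02,"twist":0},{"x":0,"y":0,"z":0.02,"twist":0},{"x":0,"y":0,"z":0.02,"twist":0}]}}

```text
time: 19.2
tool_pos: [577.7, 24.0, 146.8]
tcp_rot: [-3.142, 0.001, -3.141]
contact_force: [-1.0, -0.3, 0.2]
grip_width: 82.5
finger_force: 0.0
```

```bash
python3 -c "
from plant import bot;from h import *
look(bot,'pics/a6.png',60)"
```

```text
[577.7  24.  146.8] 82.49218252518408
```

View pics/a6.png

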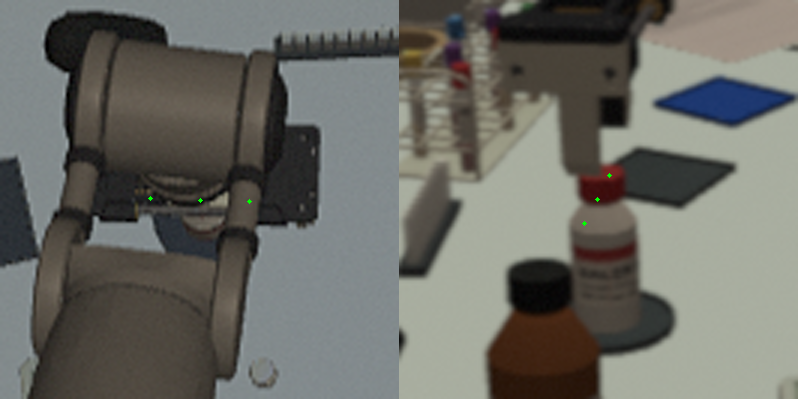

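{"op": "play_rows", "data": {"commands": [{"x":0,"y":0,"z":0.012,"twist":0},{"x":0,"y":0,"z":0.03,"twist":0},{"x":0,"y":0,"z":0.045,"twist":0},{"x":0,"y":0,"z":0.058,"twist":0},{"x":0,"y":0,"z":0.068,"twist":0},{"x":0,"y":0,"z":0.0735,"twist":0},{"x":0,"y":0,"z":0.0735,"twist":0},{"x":0,"y":0,"z":0.0735,"twist":0}]}}

```text
time: 20.1
tool_pos: [578.0, 23.8, 73.4]
tcp_rot: [3.142, 0.001, -3.142]
contact_force: [-0.3, 0.1, 0.1]
grip_width: 82.5
finger_force: 0.0
```

{"op": "play_rows", "data": {"commands": [{"x":0,"y":0,"z":0,"twist":0},{"x":0,"y":0,"z":0,"twist":0},{"x":0,"y":0,"z":0,"twist":0},{"x":0,"y":0,"z":0,"twist":0},{"x":0,"y":0,"z":0,"twist":0},{"x":0,"y":0,"z":0,"twist":0},{"x":0,"y":0,"z":0,"twist":0},{"x":0,"y":0,"z":0,"twist":0}], "jaw": 1}}

```text
time: 20.9
tool_pos: [577.7, 23.8, 73.1]
tcp_rot: [3.142, 0.0, 3.142]
contact_force: [1.3, -0.0, 1.7]
grip_width: 42.9
finger_force: 30.0
```

{"op": "play_rows", "data": {"commands": [{"x":0,"y":0,"z":-0.008,"twist":0},{"x":0,"y":0,"z":-0.025,"twist":0},{"x":0,"y":-0.008,"z":-0.04,"twist":0},{"x":-0.001,"y":-0.025,"z":-0.045,"twist":0},{"x":-0.002,"y":-0.055,"z":-0.045,"twist":0},{"x":-0.004,"y":-0.09,"z":-0.045,"twist":0},{"x":-0.006,"y":-0.13,"z":-0.045,"twist":0},{"x":-0.007,"y":-0.17,"z":-0.045,"twist":0}]}}

```text
time: 21.7
tool_pos: [584.3, -148.5, 117.8]
tcp_rot: [3.142, -0.0, -3.141]
contact_force: [0.1, -0.9, -1.4]
grip_width: 42.7
finger_force: 30.0
```

{"op": "play_rows", "data": {"commands": [{"x":-0.001,"y":-0.035,"z":0,"twist":0},{"x":-0.002,"y":-0.063,"z":0,"twist":0},{"x":-0.0025,"y":-0.08,"z":0,"twist":0},{"x":-0.0025,"y":-0.088,"z":0,"twist":0},{"x":-0.0025,"y":-0.0893,"z":0.008,"twist":0},{"x":-0.0025,"y":-0.0893,"z":0.02,"twist":0},{"x":-0.0025,"y":-0.0893,"z":0.03,"twist":0},{"x":-0.0025,"y":-0.0893,"z":0.032,"twist":0}]}}

```text
time: 22.5
tool_pos: [586.2, -233.8, 83.7]
tcp_rot: [3.139, -0.003, -3.14]
contact_force: [0.6, 0.4, -2.0]
grip_width: 42.7
finger_force: 30.0
```

```bash
python3 -c "
from plant import bot;from h import *
look(bot,'pics/a7.png',67)"
```

```text
[ 586.2 -233.8   83.7] 42.69229898292214
```

View pics/a7.png

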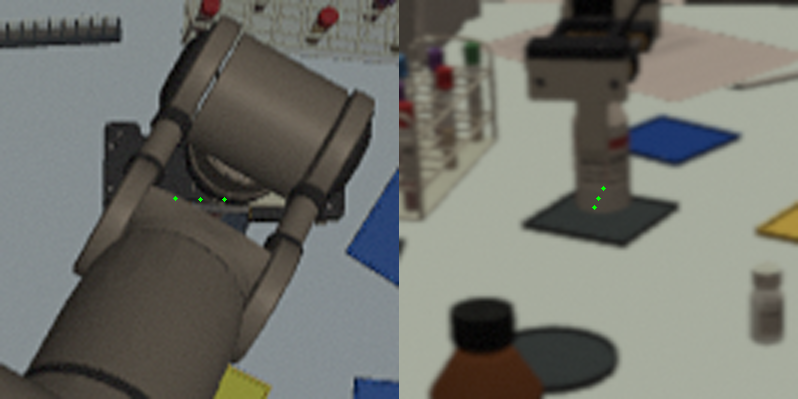

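The white bottle is upright over the empty square tray: its base is at (603,204), the tray centre is about (601,216), and it still has 13 mm to come down. I'm lowering it.

{"op": "play_rows", "data": {"commands": [{"x":0,"y":0,"z":0.004,"twist":0},{"x":0,"y":0,"z":0.007,"twist":0},{"x":0,"y":0,"z":0.01,"twist":0},{"x":0,"y":0,"z":0.0115,"twist":0},{"x":0,"y":0,"z":0.0125,"twist":0},{"x":0,"y":0,"z":0.013,"twist":0},{"x":0,"y":0,"z":0.013,"twist":0},{"x":0,"y":0,"z":0.013,"twist":0}]}}

```text
time: 23.4
tool_pos: [587.2, -235.6, 73.1]
tcp_rot: [-3.142, 0.0, 3.142]
contact_force: [0.1, -0.6, -0.5]
grip_width: 43.0
finger_force: 30.0
```

{"op": "play_rows", "data": {"commands": [{"x":0,"y":0,"z":0.0003,"twist":0},{"x":0,"y":0,"z":0.0005,"twist":0},{"x":0,"y":0,"z":0.0005,"twist":0},{"x":0,"y":0,"z":0.0005,"twist":0},{"x":0,"y":0,"z":0.0005,"twist":0},{"x":0,"y":0,"z":0.0005,"twist":0},{"x":0,"y":0,"z":0.0005,"twist":0},{"x":0,"y":0,"z":0.0005,"twist":0}]}}

```text
time: 24.2
tool_pos: [587.4, -235.6, 73.1]
tcp_rot: [-3.141, 0.001, -3.142]
contact_force: [-0.8, 0.6, 5.9]
grip_width: 43.1
finger_force: 30.0
```

{"op": "play_rows", "data": {"commands": [{"x":0,"y":0,"z":0,"twist":0},{"x":0,"y":0,"z":0,"twist":0},{"x":0,"y":0,"z":0,"twist":0},{"x":0,"y":0,"z":0,"twist":0},{"x":0,"y":0,"z":0,"twist":0},{"x":0,"y":0,"z":-0.01,"twist":0},{"x":0,"y":0,"z":-0.04,"twist":0},{"x":0,"y":0,"z":-0.08,"twist":0}], "jaw": 0.2}}

```text
time: 25.0
tool_pos: [586.2, -235.0, 152.2]
tcp_rot: [3.14, -0.004, 3.142]
contact_force: [-0.2, -0.2, -0.4]
grip_width: 73.4
finger_force: 0.0
```

{"op": "play_rows", "data": {"commands": [{"x":0.005,"y":0.005,"z":-0.015,"twist":0},{"x":0.025,"y":0.03,"z":-0.015,"twist":0},{"x":0.05,"y":0.065,"z":-0.01,"twist":0},{"x":0.075,"y":0.1,"z":0,"twist":0},{"x":0.1,"y":0.135,"z":0.02,"twist":0},{"x":0.122,"y":0.167,"z":0.035,"twist":0},{"x":0.14,"y":0.193,"z":0.045,"twist":0},{"x":0.147,"y":0.2053,"z":0.052,"twist":0}], "jaw": 0.35}}

```text
time: 25.8
tool_pos: [437.6, -28.2, 100.1]
tcp_rot: [3.141, -0.002, -3.14]
contact_force: [0.1, -0.3, -0.8]
grip_width: 59.5
finger_force: 0.0
```

{"op": "play_rows", "data": {"commands": [{"x":0,"y":0,"z":0,"twist":0},{"x":0,"y":0,"z":0,"twist":0},{"x":0,"y":0,"z":0.015,"twist":0},{"x":0,"y":0,"z":0.035,"twist":0},{"x":0,"y":0,"z":0.055,"twist":0},{"x":0,"y":0,"z":0.066,"twist":0},{"x":0,"y":0,"z":0.067,"twist":0},{"x":0,"y":0,"z":0.067,"twist":0}]}}

```text
time: 26.6
tool_pos: [440.8, -30.8, 33.8]
tcp_rot: [-3.141, 0.001, 3.141]
contact_force: [-0.0, -0.0, 0.6]
grip_width: 59.8
finger_force: 0.0
```

{"op": "play_rows", "data": {"commands": [{"x":0,"y":0,"z":0,"twist":0},{"x":0,"y":0,"z":0,"twist":0},{"x":0,"y":0,"z":0,"twist":0},{"x":0,"y":0,"z":0,"twist":0},{"x":0,"y":0,"z":0,"twist":0},{"x":0,"y":0,"z":0,"twist":0},{"x":0,"y":0,"z":0,"twist":0},{"x":0,"y":0,"z":0,"twist":0}], "jaw": 1}}

```text
time: 27.4
tool_pos: [440.2, -30.2, 33.6]
tcp_rot: [3.142, 0.0, -3.142]
contact_force: [-0.2, 0.6, 2.2]
grip_width: 22.0
finger_force: 30.0
```

{"op": "play_rows", "data": {"commands": [{"x":0,"y":0,"z":-0.01,"twist":0},{"x":0,"y":0,"z":-0.03,"twist":0},{"x":-0.005,"y":0.002,"z":-0.045,"twist":0},{"x":-0.025,"y":0.01,"z":-0.05,"twist":0},{"x":-0.055,"y":0.023,"z":-0.05,"twist":0},{"x":-0.085,"y":0.035,"z":-0.05,"twist":0},{"x":-0.112,"y":0.046,"z":-0.05,"twist":0},{"x":-0.13,"y":0.0535,"z":-0.05,"twist":0}]}}

```text
time: 28.2
tool_pos: [571.8, 24.0, 84.2]
tcp_rot: [3.142, 0.001, -3.141]
contact_force: [0.7, 0.5, -0.2]
grip_width: 22.2
finger_force: 30.0
```

{"op": "play_rows", "data": {"commands": [{"x":-0.007,"y":0.003,"z":0,"twist":0},{"x":-0.0073,"y":0.0032,"z":0,"twist":0},{"x":-0.0073,"y":0.0032,"z":0.005,"twist":0},{"x":-0.0073,"y":0.0032,"z":0.015,"twist":0},{"x":-0.0073,"y":0.0032,"z":0.025,"twist":0},{"x":-0.0073,"y":0.0032,"z":0.032,"twist":0},{"x":-0.0073,"y":0.0032,"z":0.035,"twist":0},{"x":-0.0073,"y":0.0032,"z":0.035,"twist":0}]}}

```text
time: 29.0
tool_pos: [577.0, 26.4, 47.8]
tcp_rot: [3.141, -0.001, 3.141]
contact_force: [-0.1, 0.6, -0.1]
grip_width: 22.2
finger_force: 30.0
```

```bash
python3 -c "
from plant import bot;from h import *
look(bot,'pics/a8.png',33)"
```

```text
[577.   26.4  47.8] 22.199429435225674
```

View pics/a8.png

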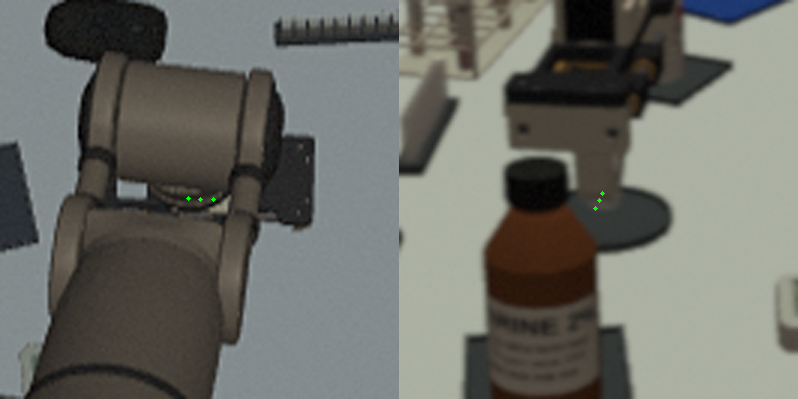

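The vial is over the round tray: the tip is at (600,205) in the side crop and the tray's right edge is at (671,215). I'm lowering it.

{"op": "play_rows", "data": {"commands": [{"x":0,"y":0,"z":0.004,"twist":0},{"x":0,"y":0,"z":0.007,"twist":0},{"x":0,"y":0,"z":0.0095,"twist":0},{"x":0,"y":0,"z":0.011,"twist":0},{"x":0,"y":0,"z":0.012,"twist":0},{"x":0,"y":0,"z":0.012,"twist":0},{"x":0,"y":0,"z":0.012,"twist":0},{"x":0,"y":0,"z":0.012,"twist":0}]}}

```text
time: 29.9
tool_pos: [577.4, 26.5, 36.7]
tcp_rot: [3.141, 0.0, -3.142]
contact_force: [-0.8, 0.3, 2.0]
grip_width: 22.2
finger_force: 30.0
```

{"op": "play_rows", "data": {"commands": [{"x":0,"y":0,"z":0.0003,"twist":0},{"x":0,"y":0,"z":0.0004,"twist":0},{"x":0,"y":0,"z":0.0004,"twist":0},{"x":0,"y":0,"z":0.0004,"twist":0},{"x":0,"y":0,"z":0.0004,"twist":0},{"x":0,"y":0,"z":0.0004,"twist":0},{"x":0,"y":0,"z":0.0004,"twist":0},{"x":0,"y":0,"z":0.0004,"twist":0}]}}

```text
time: 30.7
tool_pos: [577.5, 26.5, 36.6]
tcp_rot: [3.142, 0.0, -3.142]
contact_force: [-2.7, 0.2, 5.2]
grip_width: 22.1
finger_force: 30.0
```

Now I'll release, lift, and retreat toward the robot so the top view is clear.

{"op": "play_rows", "data": {"commands": [{"x":0,"y":0,"z":0,"twist":0},{"x":0,"y":0,"z":0,"twist":0},{"x":0,"y":0,"z":0,"twist":0},{"x":0,"y":0,"z":0,"twist":0},{"x":0,"y":0,"z":0,"twist":0},{"x":0,"y":0,"z":-0.015,"twist":0},{"x":0,"y":0,"z":-0.05,"twist":0},{"x":0,"y":0,"z":-0.09,"twist":0}], "jaw": 0.35}}

```text
time: 31.5
tool_pos: [576.5, 26.5, 125.9]
tcp_rot: [3.141, -0.003, 3.142]
contact_force: [0.7, 0.3, 0.3]
grip_width: 59.5
finger_force: 0.0
```

{"op": "play_rows", "data": {"commands": [{"x":0,"y":0,"z":-0.04,"twist":0},{"x":0.02,"y":0,"z":-0.08,"twist":0},{"x":0.05,"y":0,"z":-0.12,"twist":0},{"x":0.085,"y":0,"z":-0.14,"twist":0},{"x":0.12,"y":0,"z":-0.14,"twist":0},{"x":0.15,"y":0,"z":-0.14,"twist":0},{"x":0.175,"y":0,"z":-0.14,"twist":0},{"x":0.185,"y":0,"z":-0.14,"twist":0}]}}

```text
time: 32.3
tool_pos: [390.5, 26.6, 266.3]
tcp_rot: [3.142, -0.0, -3.142]
contact_force: [0.2, 0.5, 0.8]
grip_width: 59.8
finger_force: 0.0
```

```bash
python3 - <<'E'
from plant import bot;from h import *
t=bot.capture('top');s=bot.capture('side')
a=cv2.resize(t['pixels'][195:280,160:420,::-1],None,fx=3,fy=3,interpolation=cv2.INTER_CUBIC)
b=cv2.resize(s['pixels'][130:360,170:430,::-1],None,fx=1.45,fy=1.45,interpolation=cv2.INTER_CUBIC)
o=np.zeros((255+b.shape[0],780,3),np.uint8);o[:255]=a;o[255:,:b.shape[1]]=b
cv2.imwrite('pics/f.png',o)
E
```

```text
(no output)
```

View pics/f.png

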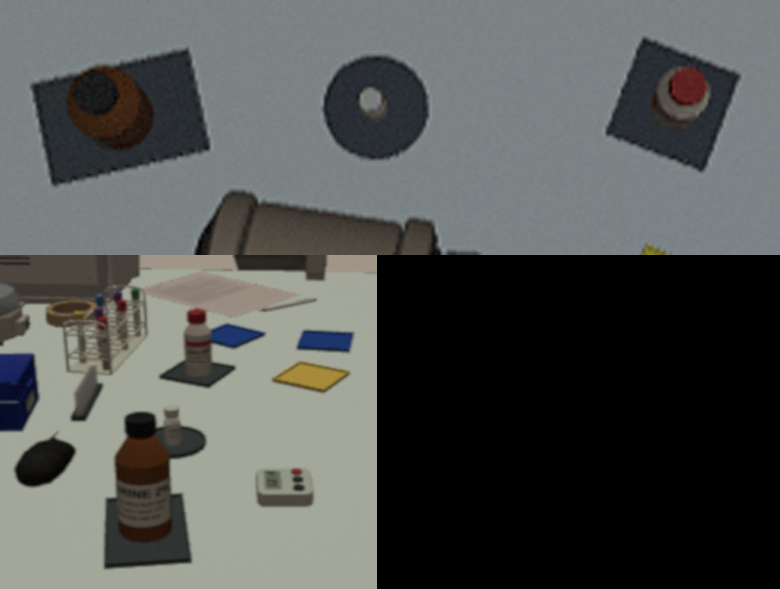

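All three stand upright on their own trays, with caps at (97,91), (371,98) and (688,86) in the top strip. I'll check the centring with numbers before handing in.

```bash
python3 - <<'E'
from plant import bot;from h import *
t=bot.capture('top')
T=lambda x,y:((x+.5)/3-.5+160,(y+.5)/3-.5+195)
c=lambda q:np.mean([world(t,T(*p),5)[:2] for p in q],0)
for n,p,z,q in(('amber',(97,91),139,((34,85),(188,50),(209,149),(54,184))),('vial',(371,98),55,((324,107),(428,107),(376,56),(376,158))),('white',(688,86),107,((644,39),(739,74),(703,170),(607,133)))):
    print(n,(world(t,T(*p),z)[:2]-c(q)).round(1))
E
```

```text
amber [ 1.2 -4.5]
vial [-0.1  2.1]
white [-1.  -0.2]
```

```bash
python3 -c "
from plant import bot
print(bot.close_job())"
```

```text
the job is handed in; nothing more can be done
None
```

The job is handed in: the brown bottle stands on the oblong tray, the white bottle on the square tray and the vial on the round tray, all upright and within about 5 mm of centre by camera, with the timer, mouse and cuvette strip not visibly disturbed, at about 32 s of the 112 s allowed.

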